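# Ready the resin syringe over the dish

### The job

Lift the round lid off the small dish that it covers and set it down flat on the bench, clear of the dish, without dropping it. Then draw the fuller syringe (the one whose plunger stands out higher) straight up out of the syringe stand, lean it to about 45 degrees with its nozzle end downward, and finish while still holding it like that in the gripper, the nozzle raised about two centimetres over the middle of the uncovered dish and nothing but the gripper touching the syringe. The other syringe stays hanging in the stand, and the dish stays standing where it is.

Things in the scene. Friction and masses are not known exactly. Their poses are not given: they have to be found in the camera images.
- stand: clear acrylic syringe stand, fixed, 56 (x) x 129 (y) x 85 high; origin at the centre of its underside, z up, x roughly toward the robot. Top plate: two rows of four 14 mm square holes, at x = -13 and +14, y = -45, -15, 15, 45. One syringe hangs by its wings in hole (-13, 45), one in (14, -45); which is which varies. Hanging, a syringe's origin is 6 up, its x and y along the stand's
- syringe_full: the fuller syringe, 147 long, 20 g; origin on its axis at the nozzle end, z toward the plunger head. Barrel 11 diameter (1.4 play in its hole; draw up over 85 to free it); finger wings 18 x 30 (x, y) at z = 79 to 83 rest on the stand's top; plunger rod 8 diameter from 83 to 122
- full_nozzle (a point): the nozzle end of the fuller syringe, on its axis (same point as the origin of syringe_full)
- full_head (a point): middle of the fuller syringe's plunger head, 134 from the nozzle end, 140 above z = 0 while hanging. The head is a disc on edge, z = 122 to 146, 25 wide along the syringe's y, and 13 thick along its x as felt by the fingers (x = -6 to +7; looks thinner): pinch it across x or y
- syringe_used: the emptier syringe in the stand: same shape, but the head is only 101 to 125 from its nozzle end (its top at height z = 131, against 152 for the fuller one). Same origin and axes
- dish: small waisted mixing dish that the lid covers, 35 diameter, 22 high, 80 g, loose; origin at the centre of its underside, z up. Another such dish stands open 9 to 20 cm behind it and is not used. A lamp hangs over the bench behind and to the left of the dish: keep the wrist forward of it
- dish_mouth (a point): centre of the dish's mouth, level with its rim, 20 above z = 0; the bench is 2 below z = 0 here, and z = 0 on the thin grey-blue mats (all sizes in mm)
- lid: plain round flat lid, 62 diameter, 10 thick, 25 g, lying loose on the dish's rim, centred to 3 (underside 20 above z = 0); origin at the centre of its underside, z up. A free place to lay it: the bench between stand and dish, 45 to 60 cm ahead of the robot centred 2 cm right of its middle line

How it is judged:
By the outcome, as a careful person would: the job done as asked, in the order asked, and still so for the second after the job is handed in, while the arm keeps its last pose, push and grip.
It also fails if it takes over 58 s, if anything falls off the work surface, if the arm or the gripper's body presses on something with over 40 N, if the wrist force passes 120 N, or if a joint passes its speed limit or range.

### The arm

A 6-joint arm with a two-finger parallel gripper is mounted at the origin on a cart in front of the work surface, level with it; the furniture and walls round the work are solid. World frame = base frame: x ahead of the robot, y to its left, z up, the work surface at z = 0. Lengths are in mm, angles in degrees, forces in N, time in s.
With the tool pointing down it reaches from about 350 to 850 mm from the base axis. Payload 8.1 kg.
Tool frame: the origin (TCP) lies midway between the tips of the shut fingers; the grasp point (between the pads) lies 19 mm behind it; z points along the fingers, y is the line along which they close (so a half turn about z gives the same grasp; the last joint's range is limited). The gripper opens to 85 mm and grips with 20 to 120 N. Pads are 22 mm wide; open, the fingers measure 114 mm over their backs; the gripper's body (76 mm by 85 mm) begins 54 mm behind the grasp point. The pads swing forward as they close: fully open they stand 13 mm farther back than shut.
Start: joints at [60.195, 7.471, 85.268, -0, 87.261, -4.893], TCP at [252.717, 544.187, 231.292] pointing down, gripper open.
Joint ranges: [-169.43, 169.43], [-51.17, 129.36], [1.28, 143.12], [-76.62, 256.62], [0, 156.53], [-152.29, 152.29]. Speed limits (degrees/s): [136.94, 136.94, 159.86, 180, 180, 180].

### API

Orientations are given as [roll, pitch, yaw] about the fixed x, y, z axes, in that order (R = Rz(yaw) Ry(pitch) Rx(roll)).
In Python, from bench import r gives the robot as it stands.
- The arm moves only by the tool advance, called after "Emit:" by a JSON object that holds its "method" and its "body", one argument or row to a line. Schema: {"type":"object","properties":{"increments":{"type":"object","properties":{"deltas":{"type":"array","items":{"type":"array","items":{"type":"number"},"minItems":7,"maxItems":7},"minItems":1,"maxItems":8}},"additionalProperties":false,"required":["deltas"]},"squeeze":{"type":"number"},"only":{"type":"string"},"quiet":{"type":"boolean"},"lines":{"type":"string"}},"required":["increments"],"additionalProperties":false}. increments is an object whose key "deltas" holds a list of rows, 1 to 8 of them, each of 7 numbers: a rotation vector rx, ry, rz in degrees, then dx, dy, dz in mm, then the finger opening in mm; each row is the pose to reach, as a shift and turn from the pose commanded when the call began, along the tool's axes at that moment; what a row does not reach only later rows make up. A row lasts 1/8 s, in which the tool goes at most 62.5 mm and 10.7 degrees, less where a joint would pass 70% of its speed; a pose out of reach is approached as far as the arm can. The fingers move at their own pace and stop on an object; squeeze is the grip in N (left out, the last holds). Time passes only in rows, so rows that do not move let the fingers close. The tool returns the time, the measured TCP pose, the force, the opening and the grip force at its end. only (a regular expression) keeps the lines of the reply that match it, lines (a string "A,B") keeps lines A to B, and quiet returns only ok. Input that does not fit is refused with a message, and nothing moves.
- r.sense(): the state, without advancing time (a new reading comes with each control period).
- r.snapshot(name): name is "scene" or "top"; returns a dict with "pixels" (420x560x3 uint8, blue, green, red), "fx", "fy", "cx", "cy" (pixels), "pose" (4x4, takes a point from camera to world coordinates). Camera axes: x right, y up, looking along -z (the intrinsics and any distortion apply to the point x, -y, -z); pixel columns grow to the right and rows downward; lengths in mm; the calibration is good to about 2 mm. A picture is of the moment at which its call begins. There is no depth.
- r.hand_in(): hands the job in; it is judged then, once.
The state is a dict: "time": time; "joint_pos": joint angles; "qd": joint speeds; "joint_efforts": joint torques, N m; "tool_pos": TCP position; "tcp_rot": TCP orientation; "ft_force": force on the tool from outside, world axes, zero at the start; "wrist_torque": the same for the moment, N m; "finger_gap": finger opening in mm; "grip_force": force on a finger pad.
Only numpy, scipy, OpenCV 4.12 (cv2) and the standard library are available. Lean on these libraries where they do the work, as an engineer would, in place of code of your own. Each camera call takes 0.05 s, during which the arm holds its last target. There are 200 camera calls.

## Working session

There is one attempt and no reset: what is moved stays moved. The work goes in short steps, Python scripts to look and compute and a tool call to move; the robot and the scene stay as the last step left them, time stands still between calls to the robot, and variables do not carry over. Pictures are saved under pics/ and viewed, at most 10 in all, crops included, and the job is handed in when it is done.

```bash
ls; mkdir -p pics; python3 - <<'E'
from bench import r
import cv2,json,numpy as np
for n in("scene","top"):
    s=r.snapshot(n); cv2.imwrite(f"pics/{n}0.png",s["pixels"])
    print({k:(np.round(v,3).tolist() if k=="pose" else v) for k,v in s.items() if k!="pixels"})
print(r.sense())
E
```

```text
bench.py
pics
{'fx': 408.3045146115314, 'fy': 408.3045146115314, 'cx': 270.4744000878052, 'cy': 207.83097383579198, 'pose': [[0.687, 0.482, -0.544, 105.27], [-0.726, 0.434, -0.533, -406.168], [-0.02, 0.761, 0.648, 656.646], [0.0, 0.0, 0.0, 1.0]]}
{'fx': 471.16518350483415, 'fy': 471.16518350483415, 'cx': 284.6162083393928, 'cy': 203.46551313767367, 'pose': [[0.016, 0.996, -0.093, 448.697], [-1.0, 0.016, 0.002, 16.269], [0.004, 0.093, 0.996, 1153.809], [0.0, 0.0, 0.0, 1.0]]}
{'time': 0.1, 'joint_pos': array([ 6.01953759e+01,  7.51058840e+00,  8.53235740e+01,  9.32346832e-05,
        8.72617491e+01, -4.89452041e+00]), 'qd': array([-0.06150355, -0.15222296, -0.24840091,  0.02814373, -0.01348625,
        0.04959738]), 'joint_efforts': array([ 1.71147374e-03, -5.70947850e+01, -5.01941371e+01, -6.80372682e-05,
        8.06055934e-03, -9.94625293e-05]), 'tool_pos': array([252.46201519, 543.75122829, 230.34622082]), 'tcp_rot': array([-1.79904446e+02, -8.27610353e-03,  1.55089885e+02]), 'ft_force': array([-0.27295879, -0.04948591, -1.03935734]), 'wrist_torque': array([ 0.03497473, -0.04508649, -0.01779626]), 'grip_force': 0.0, 'finger_gap': 85.37256279278631}
```

View pics/scene0.png

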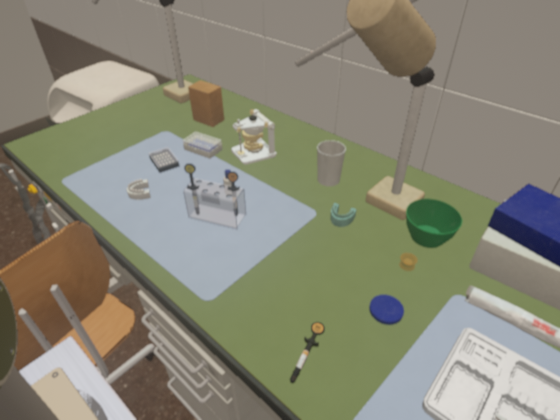

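View pics/top0.png

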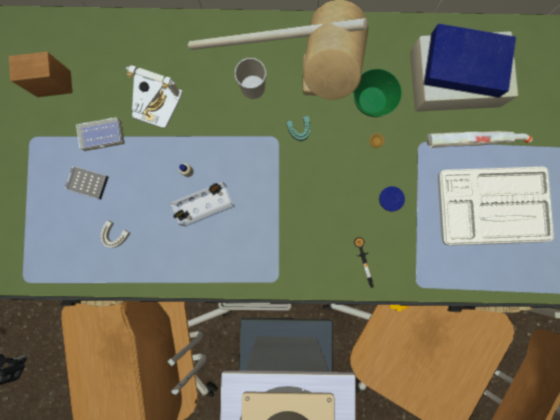

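The lid is the blue disc at scene (387,309) / top (392,199), and the open dish is at top (377,141). The stand is at scene (215,203) / top (202,204), with syringe heads at top (181,215) and (216,188). Next I'll enlarge these areas.

```bash
python3 - <<'E'
import cv2,numpy as np
a=cv2.imread("pics/scene0.png");b=cv2.imread("pics/top0.png")
A=cv2.resize(a[155:235,170:260],None,fx=6,fy=6,interpolation=2)[:480]
B=cv2.resize(b[170:230,165:240],None,fx=3.4,fy=3.4,interpolation=2)
C=cv2.resize(b[180:220,370:415],None,fx=5,fy=5,interpolation=2)
m=np.zeros((480,800,3),np.uint8);m[:480,:540]=A;m[:B.shape[0],545:545+B.shape[1]]=B;m[210:410,545:770]=C
cv2.imwrite("pics/crop0.png",m)
E
cat > h.py <<'E'
import numpy as np,cv2
from scipy.optimize import least_squares
from scipy.spatial.transform import Rotation as Ro
from bench import r
def cam(n):
    s=r.snapshot(n);return s
def ray(s,u,v):
    d=s["pose"][:3,:3]@np.array([(u-s["cx"])/s["fx"],-(v-s["cy"])/s["fy"],-1]);return s["pose"][:3,3],d
def atz(s,u,v,z):
    o,d=ray(s,u,v);return o+d*(z-o[2])/d[2]
def proj(s,P):
    q=(np.atleast_2d(P)-s["pose"][:3,3])@s["pose"][:3,:3]
    return np.c_[s["cx"]+s["fx"]*q[:,0]/-q[:,2],s["cy"]-s["fy"]*q[:,1]/-q[:,2]]
def tri(s1,p1,s2,p2):
    o1,d1=ray(s1,*p1);o2,d2=ray(s2,*p2)
    t=np.linalg.lstsq(np.c_[d1,-d2],o2-o1,rcond=None)[0]
    A=o1+t[0]*d1;B=o2+t[1]*d2;return (A+B)/2,np.linalg.norm(A-B)
def R(rpy): return Ro.from_euler("xyz",rpy,degrees=True)
def delta(P,rpy_t=None,cmd=None):
    "shift and rotvec in tool axes from measured (or given) pose to target"
    st=r.sense();p,e=cmd if cmd else (st["tool_pos"],st["tcp_rot"])
    R0=R(e);d=R0.inv().apply(np.array(P)-p)
    rv=(R0.inv()*R(rpy_t)).as_rotvec(degrees=True) if rpy_t is not None else np.zeros(3)
    return np.round(rv,2),np.round(d,1)
E
```

```text
(no output)
```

View pics/crop0.png

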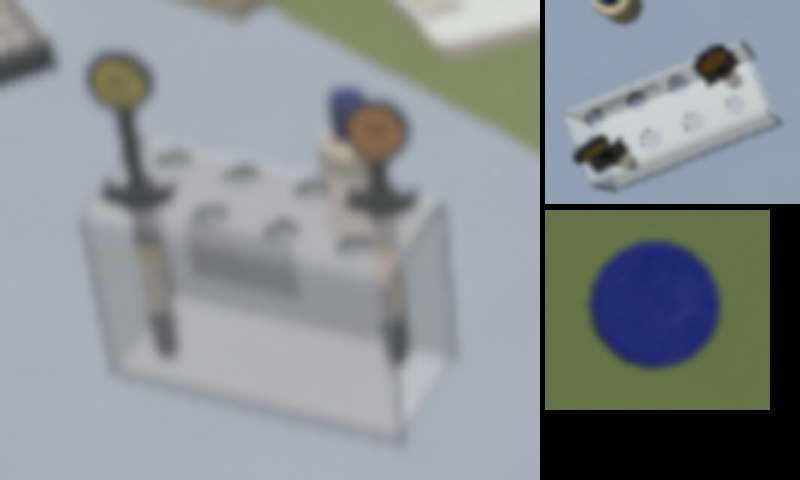

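```bash
python3 - <<'E'
from h import *
S=cam("scene");T=cam("top")
def blob(s,x0,x1,y0,y1):
    im=cv2.cvtColor(s["pixels"],cv2.COLOR_BGR2HSV)
    m=cv2.inRange(im,(110,150,40),(130,255,255));k=np.zeros_like(m);k[y0:y1,x0:x1]=m[y0:y1,x0:x1]
    c=max(cv2.findContours(k,cv2.RETR_EXTERNAL,cv2.CHAIN_APPROX_NONE)[0],key=cv2.contourArea)
    return cv2.fitEllipse(c)
es=blob(S,360,415,285,335);et=blob(T,370,415,180,220)
print(es,et)
for z in(20,27,30): print(z,atz(S,*es[0],z),atz(T,*et[0],z))
print(tri(S,es[0],T,et[0]))
E
```

```text
((389.0, 317.0), (3.6856274604797363, 14.411949157714844), 87.95719146728516) ((391.5380859375, 198.39686584472656), (22.627229690551758, 23.178897857666016), 86.89847564697266)
20 [ 561.65005456 -253.3914942    20.        ] [ 571.17836392 -244.72011206   20.        ]
27 [ 556.63210462 -255.07129233   27.        ] [ 570.42217769 -243.10879463   27.        ]
30 [ 554.48155464 -255.79120581   30.        ] [ 570.09809788 -242.41823002   30.        ]
(array([ 573.30530958, -249.00220052,    3.20212125]), np.float64(1.0087609695715873))
```
Scene blob bad; loosen threshold. Fuller: yellow one, left in scene (rod longer above). Scene crop: yellow head center (119,82)/6+170 → (189.8+..., 168.7). Resize centres fine. Orange head (377,131) → (232.8,176.8). In top: yellow at (600,152): ((600-545)/3.4+165,152/3.4+170)=(181.2,214.7); orange (716,64)->(215.3,188.8).

The yellow-headed syringe (scene ~(190,169), top ~(181,215)) stands clearly higher, so it is the fuller one. It sits at hole (14,-45). The orange one, at scene (233,177), is at (-13,45).

```bash
python3 - <<'E'
from h import *
S=cam("scene");T=cam("top")
for s,(x0,x1,y0,y1),n in((S,(360,415,285,335),'S'),(T,(370,415,180,220),'T')):
    im=s["pixels"].astype(int);m=((im[...,0]>im[...,1]+20)*255).astype(np.uint8);k=np.zeros_like(m);k[y0:y1,x0:x1]=m[y0:y1,x0:x1]
    c=max(cv2.findContours(k,cv2.RETR_EXTERNAL,cv2.CHAIN_APPROX_NONE)[0],key=cv2.contourArea)
    e=cv2.fitEllipse(c);print(n,e,cv2.boundingRect(c),[atz(s,*e[0],z).round(1) for z in(24,28,30)])
    if n=='S':ps=e[0]
    else: pt=e[0]
print("lid tri",tri(S,ps,T,pt))
print("full",tri(S,(189.8,168.5),T,(181.2,214.7)),"used",tri(S,(232.7,176.7),T,(215.3,188.8)))
obs=[(S,(14,-45,140),(189.8,168.5)),(T,(14,-45,142),(181.2,214.7)),(S,(-13,45,119),(232.7,176.7)),(T,(-13,45,121),(215.3,188.8)),
(S,(28,-64.5,0),(188.7,217)),(S,(28,64.5,0),(237.2,228.3)),(S,(-28,64.5,0),(245.8,214.7))]
def P(x,q):
    c,s_=np.cos(x[2]),np.sin(x[2]);return np.array([x[0]+c*q[0]-s_*q[1],x[1]+s_*q[0]+c*q[1],q[2]])
f=lambda x:np.concatenate([proj(s,P(x,q))[0]-p for s,q,p in obs])
k=least_squares(f,[560,160,np.pi],x_scale=[1,1,.01]);x=k.x
print(x[:2],np.degrees(x[2]),k.fun.round(1).tolist());print("full axis",P(x,(14,-45,140)),"used",P(x,(-13,45,119)))
E
```

```text
S ((386.2937927246094, 308.7786560058594), (26.59377098083496, 33.88469314575195), 112.89613342285156) (370, 295, 34, 29) [array([ 571. , -241.4,   24. ]), array([ 568. , -242.4,   28. ]), array([ 566.6, -242.9,   30. ])]
T ((391.58428955078125, 198.36605834960938), (23.91303253173828, 24.375059127807617), 99.28744506835938) (379, 186, 26, 25) [array([ 570.8, -243.9,   24. ]), array([ 570.4, -243. ,   28. ]), array([ 570.2, -242.5,   30. ])]
lid tri (array([ 569.99955147, -242.62608658,   26.298114  ]), np.float64(1.843431278241367))
full (array([514.06323222, 236.3809013 , 145.13808065]), np.float64(3.032369388526966)) used (array([574.70790882, 167.55044497, 123.32269539]), np.float64(0.8842265251985443))
[546.7348688  205.74445582] 203.91756346965954 [0.3, 0.7, -2.3, -0.1, 0.4, 0.7, -1.0, -0.7, 0.0, 1.5, 0.6, 1.7, 1.0, 0.2]
full axis [515.69307066 241.20438769 140.        ] used [576.86253722 169.87910213 119.        ]
```

Lid centre is about (570,-243), with triangulated height 26, inside the expected 20 to 30. The full syringe's axis is about (515,239). Both are plausible. First I'll move over the lid.

```bash
python3 - <<'E'
from h import *
st=r.sense()
print(delta((570,-243,231),(180,0,75)))
E
```

```text
(array([-3.000e-02,  2.000e-02,  8.009e+01]), array([-6.194e+02, -5.801e+02,  2.000e-01]))
```

Emit:
{"method": "advance", "body": {
  "increments": {"deltas": [[0,0,80,-619,-580,0,76],[0,0,80,-619,-580,0,76],[0,0,80,-619,-580,0,76],[0,0,80,-619,-580,0,76],[0,0,80,-619,-580,0,76],[0,0,80,-619,-580,0,76],[0,0,80,-619,-580,0,76],[0,0,80,-619,-580,0,76]]},
  "squeeze": 40
}}

```text
time: 1.3
tool_pos: [440.1, 78.5, 231.6]
tcp_rot: [179.9, -0.0, 74.8]
ft_force: [0.9, 0.3, 0.9]
finger_gap: 76.1
grip_force: 0.0
```

```bash
python3 - <<'E'
from h import *
print(delta((570,-243,100),(180,0,75)))
E
```

```text
(array([ 0.06, -0.03, -0.15]), array([-276.4,  209.3,  131.7]))
```

Emit:
{"method": "advance", "body": {
  "increments": {"deltas": [[0,0,0,-276,209,131,76],[0,0,0,-276,209,131,76],[0,0,0,-276,209,131,76],[0,0,0,-276,209,131,76],[0,0,0,-276,209,131,76],[0,0,0,-276,209,131,76],[0,0,0,-276,209,131,76],[0,0,0,-276,209,131,76]]}
}}

```text
time: 2.3
tool_pos: [570.3, -239.8, 100.0]
tcp_rot: [-179.9, -0.0, 75.1]
ft_force: [-0.0, -0.0, 0.5]
finger_gap: 76.1
grip_force: 0.0
```

```bash
python3 - <<'E'
from h import *
print(delta((570,-243,40),(180,0,75)))
s=r.snapshot("scene");cv2.imwrite("pics/s1.png",cv2.resize(s["pixels"][200:380,280:500],None,fx=3,fy=3,interpolation=2))
E
```

```text
(array([-0.05, -0.03,  0.06]), array([-3.2,  0.6, 60. ]))
```

View pics/s1.png

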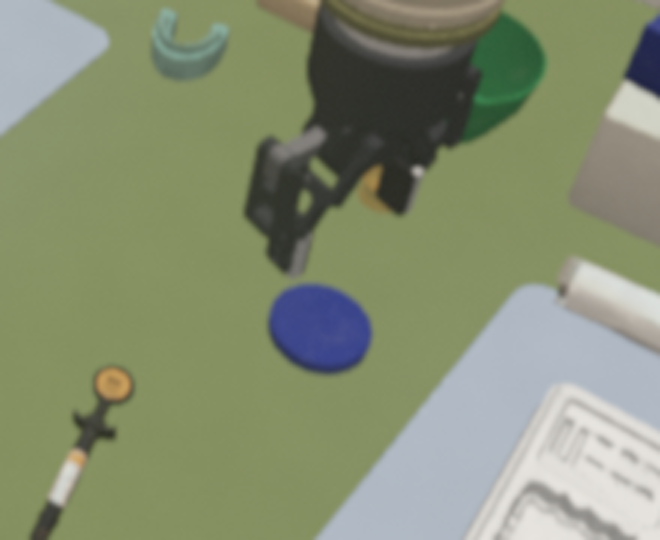

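The gripper hangs over and behind the lid (crop (320,328)) and the way down is clear. Going down to TCP z=16 and closing.

Emit:
{"method": "advance", "body": {
  "increments": {"deltas": [[0,0,0,-3,0.6,45,76],[0,0,0,-3,0.6,70,76],[0,0,0,-3,0.6,84,76],[0,0,0,-3,0.6,84,76],[0,0,0,-3,0.6,84,60],[0,0,0,-3,0.6,84,50],[0,0,0,-3,0.6,84,50],[0,0,0,-3,0.6,84,50]]},
  "squeeze": 25
}}

```text
time: 3.35
tool_pos: [571.9, -243.6, 18.7]
tcp_rot: [179.8, 0.0, 75.1]
ft_force: [-0.8, 2.0, 7.1]
finger_gap: 58.3
grip_force: 27.0
```

Emit:
{"method": "advance", "body": {
  "increments": {"deltas": [[0,0,0,0,0,0,50],[0,0,0,0,0,0,50]]},
  "squeeze": 25
}}

```text
time: 3.6
tool_pos: [571.9, -243.6, 18.7]
tcp_rot: [179.8, 0.0, 75.1]
ft_force: [-1.3, 2.2, 7.1]
finger_gap: 58.0
grip_force: 27.0
```

```bash
python3 - <<'E'
from h import *
s=r.snapshot("scene");cv2.imwrite("pics/s2.png",cv2.resize(s["pixels"][240:340,320:450],None,fx=6,fy=6,interpolation=2))
E
```

```text
(no output)
```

View pics/s2.png

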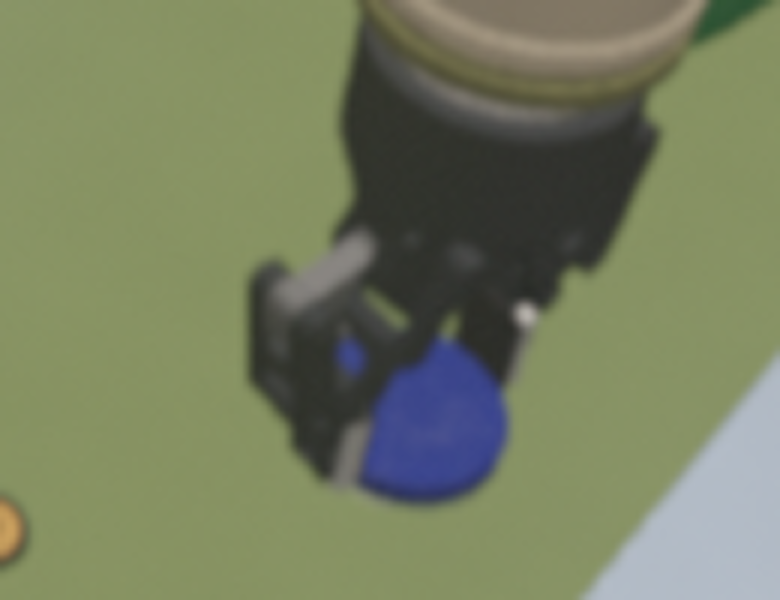

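```bash
python3 - <<'E'
from h import *
S=cam("scene");T=cam("top")
t=r.sense()["tool_pos"];M=R(r.sense()["tcp_rot"])
for y in(-29,29):
  for x in(-11,11):
    for b in(0,-5,-10): 
        p=t+M.apply([x,y,b]);print(x,y,p.round(0),((proj(S,p)[0]-[320,240])*6).round(0))
for z in(20,30):
    a=np.radians(np.arange(0,360,1));C=np.c_[570+31*np.cos(a),-243+31*np.sin(a),z+0*a];q=(proj(S,C)-[320,240])*6;print(z,q.min(0),q.max(0))
E
python3 -c "
import cv2;a=cv2.imread('pics/s2.png')"
```

```text
-11 -29 [ 541. -247.   19.] [357. 495.]
-11 -29 [ 541. -247.   24.] [360. 486.]
-11 -29 [ 541. -247.   29.] [363. 476.]
11 -29 [ 547. -226.   19.] [307. 443.]
11 -29 [ 547. -226.   24.] [309. 433.]
11 -29 [ 547. -226.   29.] [312. 424.]
-11 29 [ 597. -262.   19.] [498. 408.]
-11 29 [ 597. -262.   24.] [501. 398.]
-11 29 [ 597. -262.   29.] [504. 389.]
11 29 [ 603. -240.   19.] [446. 359.]
11 29 [ 603. -240.   24.] [449. 349.]
11 29 [ 603. -240.   29.] [452. 339.]
20 [295.64139559 343.18675311] [502.97252762 513.02680926]
30 [300.09309597 323.46839531] [509.30663777 493.54406733]
```

The geometry agrees with a centred grasp: the near pad corner is predicted at (358,488) and seen there. Lifting gently to test.

Emit:
{"method": "advance", "body": {
  "increments": {"deltas": [[0,0,0,0,0,-6,50],[0,0,0,0,0,-15,50],[0,0,0,0,0,-30,50],[0,0,0,0,0,-50,50],[0,0,0,0,0,-70,50],[0,0,0,0,0,-70,50]]},
  "squeeze": 25
}}

```text
time: 4.5
tool_pos: [572.3, -244.1, 89.7]
tcp_rot: [179.7, 0.1, 75.1]
ft_force: [0.8, -0.5, -0.8]
finger_gap: 58.0
grip_force: 26.7
```

```bash
python3 - <<'E'
from h import *
s=r.snapshot("scene");cv2.imwrite("pics/s3.png",cv2.resize(s["pixels"][220:340,320:450],None,fx=5,fy=5,interpolation=2))
E
```

```text
(no output)
```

View pics/s3.png

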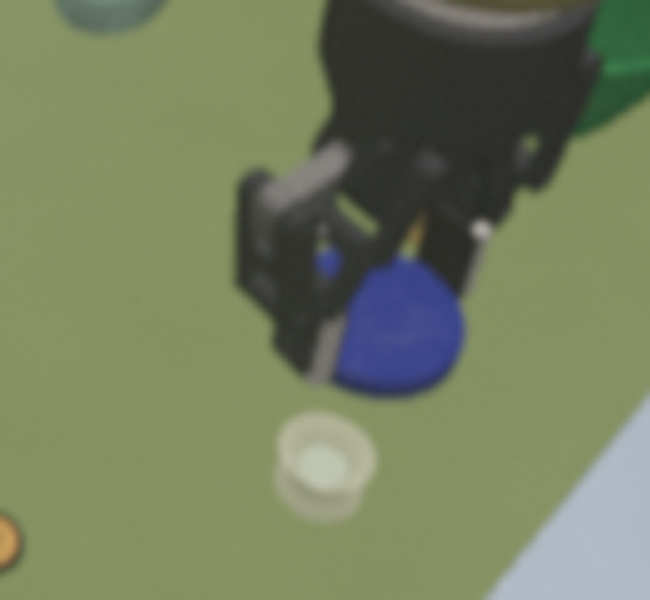

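The lid is held level and the open dish is at crop (325,450), still standing. I'll carry the lid to (525,-20) and locate the dish mouth on the way.

```bash
python3 - <<'E'
from h import *
print(delta((525,-20,60),(180,0,95)), delta((525,-20,15),(180,0,95)))
E
```

```text
(array([  0.15,   0.07, -19.91]), array([ 204.2, -102.4,   27.6])) (array([  0.15,   0.07, -19.91]), array([ 204.2, -102.5,   72.6]))
```

Emit:
{"method": "advance", "body": {
  "increments": {"deltas": [[0,0,-5,51,-26,0,50],[0,0,-10,102,-51,10,50],[0,0,-15,153,-77,20,50],[0,0,-20,204,-102,30,50],[0,0,-20,204,-102,45,50],[0,0,-20,204,-102,65,50],[0,0,-20,204,-102,80,50],[0,0,-20,204,-102,80,50]]}
}}

```text
time: 5.55
tool_pos: [522.7, -20.2, 4.4]
tcp_rot: [-179.8, -0.0, 95.0]
ft_force: [-0.3, 1.0, -1.1]
finger_gap: 57.9
grip_force: 26.8
```

```bash
python3 - <<'E'
from h import *
S=cam("scene");T=cam("top")
for n,s,w in(("s",S,(360,410,290,345)),("t",T,(370,415,180,220))): cv2.imwrite(f"pics/dish_{n}.png",cv2.resize(s["pixels"][w[2]:w[3],w[0]:w[1]],(400,400),interpolation=2))
a=np.hstack([cv2.imread("pics/dish_s.png"),cv2.imread("pics/dish_t.png")]);cv2.imwrite("pics/dish.png",a)
E
```

```text
(no output)
```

View pics/dish.png

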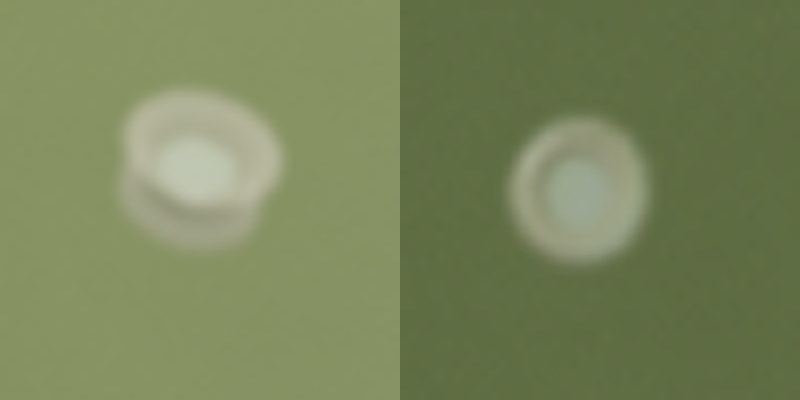

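Dish rim centre is at scene ≈(384.9,310.0) and top ≈(389.8,198.5). Lowering the lid gently.

```bash
python3 -c "
from h import *
S=cam('scene');T=cam('top');print(atz(S,384.9,310,20),atz(T,389.8,198.5,20),tri(S,(384.9,310),T,(389.8,198.5)))"
```

```text
[ 569.84184037 -239.88113852   20.        ] [ 570.85986036 -240.50763197   20.        ] (array([ 570.56408088, -240.15565569,   19.58689252]), np.float64(1.0890238443324054))
```

Emit:
{"method": "advance", "body": {
  "increments": {"deltas": [[0,0,0,0,0,2,50],[0,0,0,0,0,4,50],[0,0,0,0,0,5,50],[0,0,0,0,0,6,50],[0,0,0,0,0,6,50]]}
}}

```text
time: 6.38
tool_pos: [524.2, -19.7, 0.2]
tcp_rot: [-180.0, -0.0, 95.1]
ft_force: [-0.2, -1.2, -1.1]
finger_gap: 58.4
grip_force: 26.8
```

Emit:
{"method": "advance", "body": {
  "increments": {"deltas": [[0,0,0,0,0,1,50],[0,0,0,0,0,2,50],[0,0,0,0,0,2,50]]}
}}

```text
time: 6.75
tool_pos: [524.2, -19.7, -1.8]
tcp_rot: [-180.0, -0.0, 95.1]
ft_force: [0.2, 0.1, -0.0]
finger_gap: 58.4
grip_force: 26.8
```

Emit:
{"method": "advance", "body": {
  "increments": {"deltas": [[0,0,0,0,0,1,50],[0,0,0,0,0,1.5,50],[0,0,0,0,0,1.5,50]]}
}}

```text
time: 7.12
tool_pos: [524.3, -19.7, -3.3]
tcp_rot: [-180.0, -0.0, 95.1]
ft_force: [0.7, 0.4, -0.1]
finger_gap: 58.3
grip_force: 26.8
```

Emit:
{"method": "advance", "body": {
  "increments": {"deltas": [[0,0,0,0,0,1,50],[0,0,0,0,0,1,50]]}
}}

```text
time: 7.38
tool_pos: [524.5, -19.8, -3.7]
tcp_rot: [180.0, 0.0, 95.1]
ft_force: [-3.1, 0.0, 4.3]
finger_gap: 58.8
grip_force: 27.4
```

Emit:
{"method": "advance", "body": {
  "increments": {"deltas": [[0,0,0,0,0,1,50],[0,0,0,0,0,1,50]]}
}}

```text
time: 7.62
tool_pos: [524.6, -19.7, -3.9]
tcp_rot: [180.0, 0.0, 95.1]
ft_force: [-8.1, 1.0, 14.7]
finger_gap: 58.1
grip_force: 28.7
```

```bash
python3 -c "
from h import *
s=r.snapshot('scene');p=proj(s,[524,-20,0])[0].astype(int);print(p);cv2.imwrite('pics/s4.png',cv2.resize(s['pixels'][p[1]-60:p[1]+40,p[0]-60:p[0]+60],None,fx=5,fy=5,interpolation=2))"
```

```text
[280 269]
```

View pics/s4.png

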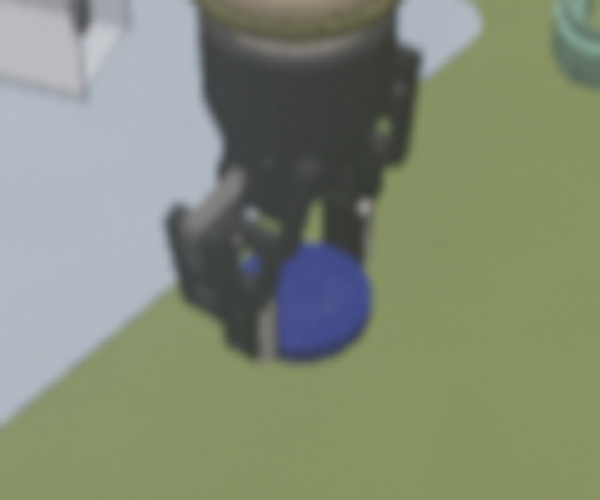

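The lid has reached the bench and lies clear of the mat edge. Relieving the force, opening, rising.

Emit:
{"method": "advance", "body": {
  "increments": {"deltas": [[0,0,0,0,0,-1.5,50],[0,0,0,0,0,-1.5,62],[0,0,0,0,0,-1.5,68],[0,0,0,0,0,-1.5,74],[0,0,0,0,0,-1.5,80],[0,0,0,0,0,-1.5,80],[0,0,0,0,0,-20,80],[0,0,0,0,0,-60,80]]}
}}

```text
time: 8.68
tool_pos: [522.6, -19.5, 54.6]
tcp_rot: [-179.8, -0.0, 95.1]
ft_force: [0.4, -0.3, 0.3]
finger_gap: 79.9
grip_force: 0.0
```

```bash
python3 - <<'E'
from h import *
print(delta((515,239,231),(180,0,114)))
E
```

```text
(array([ -0.2 ,  -0.08, -18.91]), array([ 258.3,   14.7, -176.2]))
```

Emit:
{"method": "advance", "body": {
  "increments": {"deltas": [[0,0,0,0,0,-60,80],[0,0,0,0,0,-120,60],[0,0,-5,50,3,-172,40],[0,0,-10,110,7,-172,40],[0,0,-19,170,11,-172,40],[0,0,-19,220,14,-172,40],[0,0,-19,258,14,-172,40],[0,0,-19,258,14,-172,40]]}
}}

```text
time: 9.68
tool_pos: [514.7, 241.1, 228.2]
tcp_rot: [179.9, -0.0, 114.3]
ft_force: [0.7, -0.9, 0.0]
finger_gap: 40.0
grip_force: 0.0
```

```bash
python3 - <<'E'
from h import *
S=cam("scene");T=cam("top")
a=cv2.resize(S["pixels"][130:235,150:260],(420,400),interpolation=2);b=cv2.resize(S["pixels"][230:300,240:320],(380,333),interpolation=2)
m=np.zeros((400,800,3),np.uint8);m[:,:420]=a;m[:333,420:]=b;cv2.imwrite("pics/s5.png",m)
print(r.sense()["tool_pos"],r.sense()["tcp_rot"])
E
```

```text
[515.30860382 238.5029676  227.76929155] [1.79960150e+02 2.92383197e-02 1.14149754e+02]
```

View pics/s5.png

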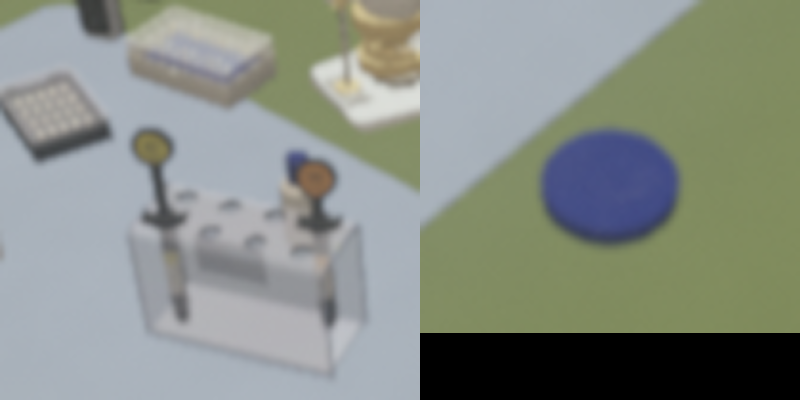

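The lid lies flat on the bench (right crop (610,185)). The yellow-headed syringe is untouched at left crop (152,147). Descending to the head.

```bash
python3 -c "
from h import *
S=cam('scene');T=cam('top');print(atz(S,189.5,168.3,140),atz(T,180.8,214.4,142),delta((515,239.5,121),(180,0,114)))"
```

```text
[517.04230304 244.96755663 140.        ] [516.13361548 237.05318583 142.        ] (array([0.03, 0.02, 0.04]), array([  2. ,   0.2, 106.4]))
```

Emit:
{"method": "advance", "body": {
  "increments": {"deltas": [[0,0,0,0,0,40,40],[0,0,0,0,0,80,40],[0,0,0,0,0,102,40],[0,0,0,0,0,106,40],[0,0,0,0,0,106,40],[0,0,0,0,0,106,40]]},
  "squeeze": 40
}}

```text
time: 10.62
tool_pos: [516.5, 238.6, 122.6]
tcp_rot: [179.8, 0.0, 114.1]
ft_force: [0.2, -0.3, 0.7]
finger_gap: 40.5
grip_force: 0.0
```

```bash
python3 -c "
from h import *
S=cam('scene');a=cv2.resize(S['pixels'][110:210,140:240],(500,500),interpolation=2);cv2.imwrite('pics/s6.png',a)"
```

```text
(no output)
```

View pics/s6.png

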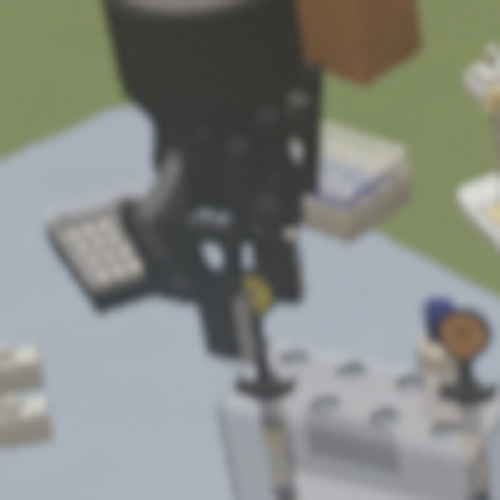

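The yellow head (crop (255,292)) is between the fingers. Shifting 2 mm and closing.

Emit:
{"method": "advance", "body": {
  "increments": {"deltas": [[0,0,0,2,0,0,30],[0,0,0,2,0,0,24],[0,0,0,2,0,0,10],[0,0,0,2,0,0,5],[0,0,0,2,0,0,5],[0,0,0,2,0,0,5]]},
  "squeeze": 30
}}

```text
time: 11.42
tool_pos: [514.7, 240.4, 120.9]
tcp_rot: [180.0, -0.0, 114.1]
ft_force: [1.1, 1.1, 0.9]
finger_gap: 6.6
grip_force: 29.0
```

```bash
python3 -c "
from h import *
s=r.sense();print(s['wrist_torque'],R(s['tcp_rot']).inv().apply(s['ft_force']))"
```

```text
[ 0.19929466 -0.09665594 -0.0241301 ] [ 0.57453127  1.49772347 -0.90044701]
```

Gap is 6.6, against the 13 expected, though the lid also read 4 low. My picture allowance is used up, so from here I'll check numerically from the pixels. Next is a small lift, comparing head and nozzle pixels before and after.

```bash
cat >> h.py <<'E'
def yel(s,w):
    x0,x1,y0,y1=w;h=cv2.cvtColor(s["pixels"],cv2.COLOR_BGR2HSV)[y0:y1,x0:x1]
    m=cv2.inRange(h,(18,90,70),(32,255,255));v,u=np.nonzero(m)
    return (len(u),round(u.mean()+x0,1),round(v.mean()+y0,1),u.min()+x0,u.max()+x0,v.min()+y0,v.max()+y0) if len(u) else 0
E
python3 -c "
from h import *
S=cam('scene');np.save('pre.npy',S['pixels']);b=cv2.imread('pics/scene0.png');print(yel({'pixels':b},(175,215,155,185)),yel(S,(175,215,130,185)),b[168,190])"
```

```text
(25, np.float64(189.1), np.float64(168.1), np.int64(186), np.int64(192), np.int64(166), np.int64(170)) 0 [ 77 114 120]
```

Emit:
{"method": "advance", "body": {
  "increments": {"deltas": [[0,0,0,0,0,-8,5],[0,0,0,0,0,-20,5],[0,0,0,0,0,-35,5],[0,0,0,0,0,-35,5]]},
  "squeeze": 40
}}

```text
time: 11.98
tool_pos: [515.5, 240.7, 158.2]
tcp_rot: [179.8, 0.0, 114.1]
ft_force: [-0.8, -0.2, -0.4]
finger_gap: 6.0
grip_force: 38.8
```

```bash
python3 -c "
from h import *
S=cam('scene');np.save('post.npy',S['pixels']);print(yel(S,(175,215,120,185)))
for v in range(200,216,2): print(v,[int(x) for x in cv2.cvtColor(np.load('pre.npy'),6)[v,186:210:2]],[int(x) for x in cv2.cvtColor(S['pixels'],6)[v,186:210:2]])"
```

```text
(14, np.float64(207.5), np.float64(124.2), np.int64(201), np.int64(214), np.int64(122), np.int64(126))
200 [151, 158, 158, 155, 139, 128, 128, 147, 134, 125, 123, 121] [152, 158, 158, 158, 134, 105, 128, 147, 133, 126, 123, 122]
202 [149, 158, 158, 157, 141, 133, 125, 147, 146, 144, 141, 137] [149, 158, 158, 159, 155, 144, 143, 147, 146, 144, 141, 138]
204 [150, 158, 159, 159, 146, 136, 132, 162, 159, 154, 151, 149] [150, 158, 159, 159, 159, 158, 160, 164, 158, 154, 151, 149]
206 [152, 156, 159, 159, 147, 123, 124, 173, 177, 175, 171, 166] [153, 157, 159, 159, 159, 163, 175, 178, 177, 174, 171, 166]
208 [158, 154, 158, 158, 149, 107, 106, 169, 180, 180, 180, 180] [158, 154, 158, 158, 160, 173, 179, 179, 180, 180, 180, 180]
210 [168, 153, 158, 159, 162, 119, 100, 162, 180, 180, 180, 180] [168, 154, 159, 159, 170, 179, 180, 180, 180, 180, 180, 180]
212 [172, 151, 159, 167, 178, 151, 116, 165, 180, 180, 180, 179] [171, 151, 159, 167, 179, 180, 180, 180, 180, 180, 180, 180]
214 [176, 152, 163, 177, 180, 176, 168, 178, 180, 180, 180, 179] [176, 152, 163, 177, 180, 180, 180, 180, 180, 180, 180, 179]
```

The nozzle's dark pixels near (198,210) are gone, so the syringe rises with the gripper. Drawing it fully out, then measuring the nozzle in both cameras.

Emit:
{"method": "advance", "body": {
  "increments": {"deltas": [[0,0,0,0,0,-40,5],[0,0,0,0,0,-75,5],[0,0,0,0,0,-90,5],[0,0,0,0,0,-90,5]]},
  "squeeze": 40
}}

```text
time: 12.52
tool_pos: [515.0, 240.5, 246.3]
tcp_rot: [179.9, 0.0, 114.1]
ft_force: [-0.1, 0.5, -0.8]
finger_gap: 5.7
grip_force: 39.4
```

```bash
python3 - <<'E'
from h import *
t=r.sense()["tool_pos"];M=R(r.sense()["tcp_rot"]);print(t)
for n,f in(("scene","pics/scene0.png"),("top","pics/top0.png")):
    s=cam(n);d=cv2.absdiff(s["pixels"],cv2.imread(f)).max(2)
    pn=proj(s,t+M.apply([0,0,115]))[0];p0=proj(s,t)[0];print(n,"pred nozzle",pn,"tcp",p0)
    x,y=pn.astype(int)
    if n=="scene":
        for v in range(int(p0[1])-4,y+10,4):
            row=d[v,165:235];u=np.nonzero(row>30)[0]+165;print(v,u.tolist()[:60])
E
```

```text
[515.01679842 240.47443766 246.28998774]
scene pred nozzle [190.65877488 172.64713702] tcp [182.3209437 126.6593176]
122 [173, 174, 175, 176, 177, 178, 179, 180, 181, 182, 183, 184, 185, 186, 187]
126 [174, 175, 176, 177, 178, 179, 180, 181, 182, 184, 185, 186]
130 [180, 181, 182, 183]
134 [181, 182, 183, 184]
138 [178, 179, 180, 181, 182, 183, 184, 185, 186, 187, 188]
142 [180, 181, 182, 183, 184, 185, 186, 187, 188]
146 [184, 185, 186, 187]
150 [184, 185, 186, 187, 188]
154 [185, 186, 187, 188, 189]
158 [186, 187, 188, 189, 190]
162 [187, 188, 189, 190, 191]
166 [184, 185, 186, 187, 188, 189, 190, 192, 193, 194]
170 [185, 186, 187, 188, 189, 190, 191, 192, 193, 194, 195]
174 [189, 190, 191, 192]
178 [190, 191, 192, 193]
top pred nozzle [180.24607424 215.15315879] tcp [167.34031825 211.16895984]
```

The wings show at scene row ~140, as predicted, so the head is held as planned. Now I'll work out the transit and the lean.

```bash
cat >> h.py <<'E'
D=np.array([570.3,-240.2,20.])
def final(up,L=115,yaw=67.2,tilt=45):
    M=R((180,0,yaw))*Ro.from_euler("x",-tilt,degrees=True);n=M.apply([0,0,1])
    return D+[0,0,up]-L*n,M.as_euler("xyz",degrees=True),n
E
python3 - <<'E'
from h import *
p,e,n=final(20);print(p,e,n);print(delta((p[0],p[1],275),(180,0,67.2)))
E
```

```text
[ 495.33659613 -208.68828662  121.31727984] [135.    0.   67.2] [ 0.65185569 -0.2740149  -0.70710678]
(array([-0.13,  0.05, 46.89]), array([-402.1, -200.2,  -30.7]))
```

Emit:
{"method": "advance", "body": {
  "increments": {"deltas": [[0,0,0,0,0,-20,5],[0,0,7,-50,-25,-30,5],[0,0,14,-101,-50,-30,5],[0,0,20,-151,-75,-30,5],[0,0,27,-201,-100,-30,5],[0,0,34,-252,-125,-30,5],[0,0,40,-302,-150,-30,5],[0,0,47,-352,-175,-30,5]]},
  "squeeze": 40
}}

```text
time: 13.62
tool_pos: [498.1, -154.3, 276.5]
tcp_rot: [180.0, -0.0, 66.9]
ft_force: [0.7, 0.1, -0.2]
finger_gap: 6.0
grip_force: 39.0
```

Emit:
{"method": "advance", "body": {
  "increments": {"deltas": [[0,0,0,0,0,0,5]]}
}}

```text
time: 13.75
tool_pos: [497.7, -156.0, 276.0]
tcp_rot: [-180.0, 0.1, 66.7]
ft_force: [0.7, 0.3, -0.1]
finger_gap: 6.0
grip_force: 39.0
```

```bash
python3 - <<'E'
from h import *
p,e,n=final(90);print(p,e,delta(p,e),r.sense()["joint_pos"])
E
```

```text
[ 495.33659613 -208.68828662  191.31727984] [135.    0.   67.2] (array([-45.02,   0.24,  -0.44]), array([-49.2,  18.7,  84.8])) [-2.30010566e+01 -5.56272468e+00  9.38082991e+01 -5.48666227e-02
  9.17749627e+01  2.80292463e-01]
```

Emit:
{"method": "advance", "body": {
  "increments": {"deltas": [[-8,0,0,-10,4,10,5],[-16,0,0,-20,8,25,5],[-24,0,0,-30,12,40,5],[-32,0,0,-40,16,60,5],[-40,0,0,-49,19,75,5],[-45,0,0,-49,19,85,5],[-45,0,0,-49,19,85,5],[-45,0,0,-49,19,85,5]]},
  "squeeze": 40
}}

```text
time: 14.75
tool_pos: [496.4, -203.8, 189.5]
tcp_rot: [135.2, -0.0, 67.2]
ft_force: [-0.2, 0.5, -0.4]
finger_gap: 6.0
grip_force: 39.6
```

```bash
python3 - <<'E'
from h import *
p,e,n=final(90);print(p,e,delta(p,e),r.sense()["joint_pos"])
t=r.sense()["tool_pos"];M=R(r.sense()["tcp_rot"])
for nm,f in(("scene","pics/scene0.png"),("top","pics/top0.png")):
    s=cam(nm);cv2.imwrite(f"pics/lean_{nm}.png",s["pixels"]);d=cv2.absdiff(s["pixels"],cv2.imread(f)).max(2)
    a=proj(s,t)[0];b=proj(s,t+M.apply([0,0,115]))[0];w=(b-a)/np.linalg.norm(b-a);q=np.array([-w[1],w[0]]);print(nm,a.round(1),b.round(1),np.linalg.norm(b-a))
    # straightened strip along predicted axis
    L=int(np.linalg.norm(b-a))+20
    A=np.array([[w[0],q[0],a[0]-15*q[0]],[w[1],q[1],a[1]-15*q[1]]])
    st=cv2.warpAffine(d,A,(L,31),flags=cv2.INTER_LINEAR|cv2.WARP_INVERSE_MAP)
    for i in range(0,L,3): print(i,np.nonzero(st[:,i]>25)[0].tolist(), int(cv2.warpAffine(cv2.cvtColor(s["pixels"],6),A,(L,31),flags=17)[15,i]))
E
```

```text
[ 495.33659613 -208.68828662  191.31727984] [135.    0.   67.2] (array([-0.19,  0.  , -0.04]), array([-4.9,  2. , -0.6])) [-32.43324168 -46.60945221 143.05604922  10.6525645   39.63969871
 -15.06791657]
scene [356.4 259.8] [391.2 277.3] 38.92453222806717
0 [6, 7, 8, 9, 10, 12, 13, 14, 15, 16, 17, 18, 19, 20, 21] 90
3 [8, 9, 10, 11, 12, 13, 14, 15, 16] 93
6 [9, 10, 11, 12, 13, 14, 15, 16] 63
9 [9, 10, 11, 12, 13, 14, 15, 16, 17] 52
12 [9, 10, 11, 12, 13, 14, 15, 16, 17, 18] 58
15 [10, 11, 12, 13, 14, 15, 16, 17, 18] 57
18 [10, 11, 12, 13, 14, 15, 16] 70
21 [10, 11, 12, 13, 14, 15] 100
24 [10, 11, 12, 13, 14] 113
27 [9, 10, 11, 12, 13, 14] 124
30 [9, 10, 11, 12, 13] 128
33 [9, 10, 11, 12, 13, 14] 122
36 [8, 9, 10, 11, 12, 13] 132
39 [10, 11, 12] 137
42 [] 139
45 [] 139
48 [] 139
51 [] 138
54 [] 139
57 [] 139
top [390.7 225.8] [396.3 194.3] 32.01060501934125
0 [11, 12, 13, 14, 15, 16, 17, 18, 19, 20, 21] 46
3 [11, 12, 13, 14, 15, 16, 17, 18, 19] 50
6 [13
[... 181 characters left out ...]
8
18 [2, 3, 4, 5, 6, 7, 8, 9, 10, 11, 12, 13, 14, 15, 16, 17, 18, 19, 20] 43
21 [0, 1, 2, 3, 4, 5, 6, 7, 8, 9, 10, 11, 12, 13, 14, 15, 16, 17, 18, 19, 20, 21, 22] 45
24 [0, 1, 2, 3, 4, 5, 6, 7, 8, 9, 10, 11, 12, 13, 14, 15, 16, 17, 18, 19, 20, 21, 22, 23] 60
27 [0, 1, 2, 3, 4, 5, 6, 7, 8, 9, 10, 11, 12, 13, 14, 15, 16, 17, 18, 19, 20, 21, 22, 23, 24] 62
30 [0, 1, 2, 3, 4, 5, 6, 7, 8, 9, 10, 11, 12, 13, 14, 15, 16, 17, 18, 19, 20, 21, 22, 23] 58
33 [0, 1, 2, 3, 4, 5, 6, 7, 8, 9, 10, 11, 12, 13, 14, 15, 16, 17, 18, 19, 20, 21, 22] 49
36 [2, 3, 4, 5, 6, 7, 8, 9, 10, 11, 12, 13, 14, 15, 16, 17, 18, 19, 20] 88
39 [6, 7, 8, 9, 10, 11, 12, 13, 14, 15, 16] 106
42 [] 106
45 [] 105
48 [] 106
51 [] 105
```

J3 is at its range edge, so this lean puts the wrist too close to the base. I'll swing the lean direction about the vertical through the nozzle, moving the wrist to the right and farther out, still in front of the lamp.

```bash
python3 - <<'E'
from h import *
for b in(25,50):
    p,e,n=final(90,yaw=67.2+b);print(b,p,n,delta(p,e))
E
```

```text
25 [ 489.0426578  -243.32159221  191.31727984] [ 0.70658558  0.02714428 -0.70710678] (array([ -0.24,  17.65, -17.77]), array([-39.2,   8.2,   4.2]))
50 [ 497.97507988 -277.36996005  191.31727984] [ 0.62891235  0.32321704 -0.70710678] (array([ -0.22,  35.29, -35.49]), array([-67.1,  23.4,  19.3]))
```

Emit:
{"method": "advance", "body": {
  "increments": {"deltas": [[0,6,-6,-13,3,0,5],[0,12,-12,-26,5,2,5],[0,17.7,-17.7,-39,8,4,5],[0,23.5,-23.5,-48,13,9,5],[0,29.5,-29.5,-58,18,14,5],[0,35.3,-35.3,-67,23,19,5],[0,35.3,-35.3,-67,23,19,5],[0,35.3,-35.3,-67,23,19,5]]},
  "squeeze": 40
}}

```text
time: 15.85
tool_pos: [498.0, -277.5, 192.3]
tcp_rot: [135.0, -0.2, 116.9]
ft_force: [0.3, 0.3, 0.4]
finger_gap: 6.0
grip_force: 39.7
```

```bash
python3 - <<'E'
from h import *
p,e,n=final(90,yaw=117.2);print(delta(p,e),r.sense()["joint_pos"].round(1))
p,e,n=final(90,yaw=137.2);print(delta(p,e))
E
```

```text
(array([-0.03,  0.04, -0.33]), array([ 0.1, -0.7,  0.7])) [ -61.9   -4.6  113.3   46.7   76.3 -102.5]
(array([ 1.000e-02,  1.418e+01, -1.447e+01]), array([-27.7,   3. ,   4.2]))
```

J3 is now 113, well inside its range. Measuring the actual nozzle in both cameras, with the saved dish crops as background.

```bash
cat > meas.py <<'E'
from h import *
def strips(verbose=True):
    t=r.sense()["tool_pos"];M=R(r.sense()["tcp_rot"]);out={}
    for nm,w in(("scene",(360,410,290,345)),("top",(370,415,180,220))):
        s=cam(nm);bg=cv2.imread(f"pics/{nm}0.png")
        k=cv2.imread(f"pics/dish_{nm[0]}.png");bg[w[2]:w[3],w[0]:w[1]]=cv2.resize(k,(w[1]-w[0],w[3]-w[2]),interpolation=cv2.INTER_AREA)
        d=cv2.absdiff(s["pixels"],bg).max(2)
        a=proj(s,t)[0];b=proj(s,t+M.apply([0,0,115]))[0];l=np.linalg.norm(b-a);u=(b-a)/l;q=np.array([-u[1],u[0]])
        L=int(l)+16;A=np.array([[u[0],q[0],a[0]-12*q[0]],[u[1],q[1],a[1]-12*q[1]]])
        st=cv2.warpAffine(d,A,(L,25),flags=17);print(nm,a.round(1),b.round(1),"len",round(l,1))
        for i in range(4,L,2):
            c=st[:,i].astype(float);c[c<12]=0
            print(i,"%.1f"%((c*np.arange(25)).sum()/c.sum()-12) if c.sum() else "-",int(st[:,i].max()),int((st[:,i]>25).sum()),end=" | ")
        print()
strips()
E
python3 meas.py
```

```text
scene [400.5 283.7] [393.9 278. ] len 8.8
4 -0.6 26 1 | 6 -1.2 34 2 | 8 -1.6 31 7 | 10 -0.0 23 0 | 12 0.7 29 7 | 14 2.1 37 14 | 16 2.8 55 14 | 18 1.2 52 25 | 20 -0.5 35 10 | 22 - 11 0 | 
top [427.1 225.5] [399.  194.5] len 41.9
4 -0.1 112 5 | 6 -0.1 146 5 | 8 -0.1 143 5 | 10 1.4 148 9 | 12 1.2 156 14 | 14 0.3 150 13 | 16 -0.1 129 9 | 18 0.1 82 5 | 20 0.1 75 5 | 22 0.4 70 5 | 24 0.4 72 5 | 26 0.3 69 5 | 28 0.2 66 5 | 30 0.2 62 5 | 32 0.4 62 5 | 34 0.5 64 6 | 36 0.5 67 6 | 38 0.5 69 6 | 40 -1.8 70 5 | 42 -1.6 68 4 | 44 -2.3 40 2 | 46 -10.0 12 0 | 48 -10.0 12 0 | 50 -5.5 12 0 | 52 -9.0 12 0 | 54 - 9 0 | 56 - 9 0 |
```

In this pose the scene camera looks almost along the syringe and can't see the nozzle. A lean midway between the two poses keeps the nozzle in view and the joints free, so I'll go there, lower.

```bash
python3 - <<'E'
from h import *
p,e,n=final(50,yaw=95);print(p,e,delta(p,e))
E
```

```text
[ 489.29215696 -247.28726792  151.31727984] [135.   0.  95.] (array([ -0.02, -15.55,  15.53]), array([ 30.5, -26. ,  33.9]))
```

Emit:
{"method": "advance", "body": {
  "increments": {"deltas": [[0,-5,5,8,-6,7,5],[0,-10,10,16,-13,15,5],[0,-15.5,15.5,25,-20,24,5],[0,-15.5,15.5,30.5,-26,34,5],[0,-15.5,15.5,30.5,-26,34,5],[0,-15.5,15.5,30.5,-26,34,5]]},
  "squeeze": 40
}}

```text
time: 16.7
tool_pos: [489.9, -249.3, 152.3]
tcp_rot: [135.0, 0.1, 95.2]
ft_force: [-0.1, 0.2, -0.7]
finger_gap: 6.0
grip_force: 39.6
```

```bash
python3 -c "
from h import *
p,e,n=final(50,yaw=95);print(delta(p,e),r.sense()['joint_pos'].round(1))"; python3 meas.py
```

```text
(array([ 0.05, -0.05,  0.16]), array([ 2.1, -1. ,  0.4])) [-57.7 -23.  133.1  48.7  56.9 -85.9]
scene [376.2 293.9] [391. 293.] len 14.8
4 -0.2 93 25 | 6 -2.3 80 16 | 8 -1.0 92 13 | 10 -0.5 93 12 | 12 -1.5 95 10 | 14 -2.8 91 7 | 16 -2.6 53 5 | 18 3.9 13 0 | 20 8.2 12 0 | 22 6.0 12 0 | 24 5.5 12 0 | 26 6.0 12 0 | 28 3.2 12 0 | 
top [408.2 230. ] [395.5 196.2] len 36.1
4 0.2 52 3 | 6 0.0 81 5 | 8 1.2 81 8 | 10 1.1 85 10 | 12 -0.5 83 13 | 14 -0.6 76 9 | 16 0.4 70 5 | 18 0.3 70 5 | 20 0.4 67 5 | 22 0.4 68 5 | 24 0.4 65 5 | 26 0.4 58 5 | 28 0.4 56 5 | 30 0.4 59 5 | 32 0.3 91 6 | 34 0.4 100 6 | 36 0.2 101 5 | 38 0.1 74 4 | 40 - 11 0 | 42 -7.0 12 0 | 44 - 8 0 | 46 - 8 0 | 48 - 8 0 | 50 - 8 0 |
```

```bash
python3 -c "
from h import *
S=cam('scene');T=cam('top')
print(tri(S,(391.6,290.4),T,(394.9,194.7)))
t=r.sense()['tool_pos'];M=R(r.sense()['tcp_rot']);print(t+M.apply([0,0,115]),t+M.apply([0,4,115]))
p,e,n=final(25,yaw=95);print(delta(p,e))"
```

```text
(array([ 574.2761267 , -240.43352895,   73.70333405]), np.float64(0.6312133980784201))
[ 570.56494379 -242.17105064   70.35854478] [ 573.38176147 -241.91985581   73.18740308]
(array([ 0.01, -0.05,  0.07]), array([  2.1, -18. ,  17.9]))
```

Camera puts the tip at (574,-240,74) against a predicted (571,-242,70), so the lean is about 43 to 45°. Shifting world (-3.5,0,-32) to bring it about 2 cm over the mouth.

```bash
python3 -c "
from h import *
print(R(r.sense()['tcp_rot']).inv().apply([-3.5,0,-32]))"
```

```text
[  0.3187583  -25.0955819   20.15837698]
```

Emit:
{"method": "advance", "body": {
  "increments": {"deltas": [[0,0,0,0,-8,7,5],[0,0,0,0,-17,14,5],[0,0,0,0.3,-25,20,5],[0,0,0,0.3,-25,20,5],[0,0,0,0.3,-25,20,5],[0,0,0,0.3,-25,20,5]]},
  "squeeze": 40
}}

```text
time: 17.65
tool_pos: [486.0, -248.8, 119.9]
tcp_rot: [135.0, 0.0, 95.1]
ft_force: [-0.1, 1.0, -0.7]
finger_gap: 6.4
grip_force: 39.6
```

```bash
python3 -c "
from h import *
print(r.sense()['joint_pos'].round(1))"; python3 meas.py
```

```text
[-58.2 -19.9 134.6  51.2  54.2 -90.5]
scene [371.6 308.1] [386.6 305.3] len 15.3
4 -4.1 97 17 | 6 -4.5 99 17 | 8 -2.7 121 19 | 10 -2.1 124 15 | 12 -2.8 126 10 | 14 -3.4 113 8 | 16 -3.9 85 7 | 18 -4.3 32 3 | 20 - 11 0 | 22 - 11 0 | 24 - 11 0 | 26 - 11 0 | 28 - 11 0 | 30 - 11 0 | 
top [404.1 232.3] [392.1 199.3] len 35.1
4 0.2 51 2 | 6 -0.0 80 4 | 8 1.0 79 8 | 10 0.9 85 12 | 12 -0.4 84 12 | 14 -1.0 78 8 | 16 0.3 70 5 | 18 0.3 70 5 | 20 0.4 68 5 | 22 0.3 66 5 | 24 0.3 62 5 | 26 0.2 59 5 | 28 0.4 58 5 | 30 0.4 91 6 | 32 0.3 116 6 | 34 0.5 108 5 | 36 0.5 110 5 | 38 0.5 36 2 | 40 -7.0 12 0 | 42 - 11 0 | 44 - 8 0 | 46 - 8 0 | 48 - 8 0 | 50 - 8 0 |
```

```bash
python3 -c "
from h import *
S=cam('scene');T=cam('top')
print(tri(S,(387.3,301.1),T,(392.1,197.8)))
t=r.sense()['tool_pos'];M=R(r.sense()['tcp_rot']);print(t+M.apply([0,0,115]))
b=cv2.imread('pics/scene0.png');d=cv2.absdiff(S['pixels'],b).max(2)
print('used region',d[170:190,225:242].max(),'used barrel',d[190:218,230:242].max(),'dish rim lower',cv2.absdiff(S['pixels'][312:335,372:400],cv2.resize(cv2.imread('pics/dish_s.png'),(50,55),interpolation=3)[22:45,12:40]).max(2).mean())"
```

```text
(array([ 569.73406765, -239.89238933,   46.91445645]), np.float64(0.07417415995392727))
[ 566.95091188 -241.50899144   38.46672324]
used region 4 used barrel 15 dish rim lower 17.072981366459626
```

```bash
python3 -c "
from h import *
S=cam('scene');g=cv2.cvtColor(S['pixels'],6);k=cv2.cvtColor(cv2.resize(cv2.imread('pics/dish_s.png'),(50,55),interpolation=3),6)
print('    ',list(range(374,402)))
for v in range(292,326): print(v,' '.join('%3d'%x for x in g[v,374:402]),'||',' '.join('%3d'%x for x in k[v-290,14:42:2]))
"
```

```text
[374, 375, 376, 377, 378, 379, 380, 381, 382, 383, 384, 385, 386, 387, 388, 389, 390, 391, 392, 393, 394, 395, 396, 397, 398, 399, 400, 401]
292  58  52  47  47  46  53  81 113 127 129 129 129 128 128 129 128 128 127 128 129 128 128 128 128 129 128 128 127 || 139 139 138 138 138 138 138 138 138 138 138 137 137 137
293  55  50  47  47  47  59  88 117 129 129 129 128 128 128 128 128 128 128 129 127 129 128 128 129 128 128 128 127 || 139 138 139 139 138 138 138 138 138 138 138 137 137 137
294  53  49  46  46  49  64  93 120 129 128 129 128 128 128 128 128 128 129 129 128 128 129 127 128 127 126 127 128 || 138 138 139 138 139 139 138 138 138 138 138 137 137 137
295  50  46  48  47  51  67  97 120 128 129 129 129 128 129 128 128 128 128 128 128 127 128 128 128 128 128 128 128 || 138 139 138 139 138 139 138 137 138 138 137 138 137 137
296  48  48  46  48  55  78 104 123 128 129 129 129 129 129 128 128 128 128 127 128 128 128 128 128 128 127 128 128 || 138 139 138 138 138 139 139 138 138 138 138 138 137 137
297  49  49  50  56  72  95 116 127 128 127 125 124 124 127 128 129 128 128 129 128 
[... 4290 characters left out ...]

322  80 113 127 132 134 139 143 145 146 146 147 146 146 147 147 146 140 134 128 128 128 129 129 128 128 128 128 128 || 138 139 144 153 157 157 157 157 151 139 137 138 138 138
323  90 119 129 129 130 133 136 139 141 142 144 144 144 142 140 138 134 130 128 128 128 128 128 128 128 128 128 129 || 139 138 140 146 152 154 153 150 144 137 138 137 138 137
324 101 122 128 129 129 129 130 133 134 136 137 137 136 135 133 131 129 128 128 128 129 128 128 128 128 128 129 129 || 138 138 138 140 144 146 146 143 139 137 137 137 137 138
325 111 126 129 129 128 129 129 129 129 129 130 130 130 129 129 129 128 128 128 128 128 128 128 128 129 129 129 129 || 138 138 138 138 139 139 139 139 137 137 137 138 137 138
```

The dish hasn't moved. The nozzle tip shows at scene (387,301) and top (392,198), about 22 to 27 mm over the mouth. Lowering 3 mm, then a last check that everything is still.

Emit:
{"method": "advance", "body": {
  "increments": {"deltas": [[0,0,0,0,-2.1,2.1,5],[0,0,0,0,-2.1,2.1,5],[0,0,0,0,-2.1,2.1,5],[0,0,0,0,-2.1,2.1,5]]},
  "squeeze": 40
}}

```text
time: 18.4
tool_pos: [485.8, -248.5, 116.4]
tcp_rot: [135.0, -0.0, 95.1]
ft_force: [-0.3, 0.1, 0.3]
finger_gap: 5.7
grip_force: 39.6
```

```bash
python3 -c "
from h import *
s=r.sense();print(s['qd'].round(1),s['joint_pos'].round(1))
S=cam('scene');T=cam('top');im=S['pixels'].astype(int);m=(im[...,0]>im[...,1]+20).astype(np.uint8);k=m[250:300,240:320];v,u=np.nonzero(k);print('lid',atz(S,u.mean()+240,v.mean()+250,5))
print(r.hand_in())"
```

```text
[-0.  -0.1  0.   0.   0.  -0.1] [-58.2 -19.5 134.7  51.4  53.9 -91. ]
lid [nan nan nan]
the job is handed in; nothing more can be done
None<string>:4: RuntimeWarning: Mean of empty slice.
  ret = ret.dtype.type(ret / rcount)
```

Handed in at 18.4 s: the lid was seen flat on the bench (525,-20) after release, though my last numeric check on it found nothing (cause unknown), and the fuller syringe is held at about 43 to 45° with its nozzle roughly 2 cm over the dish (camera and arm estimates spread 15 to 24 mm).

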